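# Find the weak leaf spring in the test fixture

## Robot

A 6-joint arm with a two-finger parallel gripper is mounted at the origin on the work surface. World frame = base frame: x ahead of the robot, y to its left, z up, the work surface at z = 0. Lengths are in m, angles in rad, forces in N, time in s.
With the tool pointing down it reaches from about 0.325 to 0.85 m from the base axis. Payload 4.4 kg.
Tool frame: the origin (TCP) lies at the very end of the fingers, on their centre line; the grasp point (between the pads) lies 19 mm behind it; x points along the fingers, y is the direction in which the jaws open and shut, and the axes are right-handed (so a half turn about x gives the same grasp; the last joint's range is limited). The gripper opens to 94 mm and grips with 3 to 60 N. Pads are 16 mm wide; open, the fingers measure 119 mm over their backs; the gripper's body (75 mm by 177 mm) begins 78 mm behind the grasp point.
Start: joints at [1.089, 0.207, 1.542, -0, 1.393, -0.15], TCP at [0.187, 0.544, 0.205] pointing down, gripper open.
Joint ranges: [-2.73, 2.73], [-0.86, 2.22], [0.23, 2.46], [-1.11, 4.25], [0.08, 2.63], [-2.82, 2.82]. Speed limits (rad/s): [2.79, 2.79, 3.14, 3.14, 3.14, 3.14].

## Interface

Orientations are given as a unit quaternion [x, y, z, w].
In Python, from rig import monitor, imaging, workorder gives the robot as it stands.
- The arm moves only by the tool move_arm, never from a script. Its argument "deltas" is a list of rows, each a list of 3 entries, a list of its own where there are three numbers: the closure, from 0 (fully open) to 1 (shut), then the shift along the tool's x, y, z normalised to -1 to 1, where 1 is 25 cm, then the turn, a rotation vector about the tool's x, y, z normalised to -1 to 1, where 1 is 0.5 rad. A call has 1 to 12 rows; each row is the pose to reach, as a shift and turn from the pose commanded when the call began, along the tool's axes at that moment; what a row does not reach only later rows make up. A row lasts 1/8 s, in which the tool goes at most 62.5 mm and 10.7 degrees, less where a joint would pass 70% of its speed; a pose out of reach is approached as far as the arm can. A call with a number of a shift or a turn outside -1 to 1 is refused whole. A call with a gripper value outside its range is refused whole. The fingers move at their own pace and stop on an object; the grip force is fixed at half the most. Time passes only in rows, so rows that repeat a pose let the fingers close. It gives the time, the measured TCP pose, the force and the opening at its end, in the units of the state.
- monitor.read_state(): the state, without advancing time (a new reading comes with each control period).
- imaging.snapshot(name): name is "scene" or "top" or "wrist"; returns the picture (400x640x3 uint8, blue, green, red); there is no depth.
- imaging.camera_model(name): a dict with "fx", "fy", "cx", "cy" (pixels), "dist_coeffs" ([k1, k2, p1, p2, k3] as OpenCV has them; the pictures are not rectified), "origin" and "rotation" of the camera in the world. Camera axes: x right, y up, looking along -z (the intrinsics and any distortion apply to the point x, -y, -z); pixel columns grow to the right and rows downward; lengths in m; the calibration is good to about 2 mm. A picture is of the moment at which its call begins: read the wrist's pose just before it. camera_model takes no time and is no camera call; for the wrist camera it gives the pose at the moment of the call.
- workorder.hand_in(): hands the job in, once; it reports no verdict.
The state is a dict: "time_s": time; "joints": joint angles; "joint_velocities": joint speeds; "joint_torque": joint torques, N m; "tool_pos": TCP position; "tcp_rot": TCP orientation; "force": force on the tool from outside, world axes, zero at the start; "ft_torque": the same for the moment, N m; "width": opening from 0.0 (shut) to 1.0 (fully open).
Only numpy, scipy, OpenCV 4.12 (cv2) and the standard library are available. Lean on these libraries where they do the work, as an engineer would, in place of code of your own. Each camera call takes 0.05 s, during which the arm holds its last target.

## Task

Check the three leaf springs clamped in the test fixture: going along the row from the left-hand station (+y) to the right-hand one, press each free tip down onto its stop, feeling how stiff the spring is, and hold it there a moment with about 15 to 20 N, never pushing with more than 28 N. One spring is clearly weaker than the other two: when all are tested, swing its clamping lever counter-clockwise (seen from above) fully open so that it can be changed. Leave the other two levers tight and the things lying around where they are.

Things in the scene. Friction and masses are not known exactly. Their poses are not given: they have to be found in the camera images.
- left_tip (a point): Point to press: top of the nose at the free tip of the left-hand (+y end) spring at rest, 68 mm above the bench. Fixed on the base plate, does not follow the spring; axes as the plate's. The spring: steel strip 18 mm wide, 2 mm thick, upper face 64 mm above the bench, clamped at its root, jutting out 66 mm along the plate's +x; at its end a nose, 10 mm thick, across the full width.
- middle_tip (a point): Point to press: top of the nose at the free tip of the middle spring at rest, 68 mm above the bench. Fixed on the base plate, does not follow the spring; axes as the plate's. A rigid stop screw under each tip catches it after 6 to 12 mm of tip travel, differently at each station.
- right_tip (a point): Point to press: top of the nose at the free tip of the right-hand (-y end) spring at rest, 68 mm above the bench. Fixed on the base plate, does not follow the spring; axes as the plate's. Force grows with tip travel from zero: good springs 0.75 to 0.85 N per mm, the weak one about half. They look the same and swap places from run to run.
- left_lever (a point): Point on the handle's axis of the left-hand (+y end) clamping lever when tight (or up to 0.06 rad on), 45 mm from its vertical pivot towards the plate's -x, 102 mm above the bench; does not follow the lever. The orange handle is a round bar 12 mm thick, from the hub (20 mm in diameter) to 68 mm from the pivot; top at most 111 mm above the bench.
- middle_lever (a point): Point on the handle's axis of the middle clamping lever when tight (or up to 0.06 rad on), 45 mm from its vertical pivot towards the plate's -x, 102 mm above the bench; does not follow the lever. Below the lever are strap and pedestal (30 mm wide, top 71 mm high, ending 18 mm behind the pivot); beyond that only the base plate.
- right_lever (a point): Point on the handle's axis of the right-hand (-y end) clamping lever when tight (or up to 0.06 rad on), 45 mm from its vertical pivot towards the plate's -x, 102 mm above the bench; does not follow the lever. Opening turns the handle counter-clockwise seen from above, from the plate's -x towards its -y, by 1.2 rad to an end stop.
- fixture: Spring test fixture, immovable: blue-painted base plate 200 x 250 mm, top 18 mm above the bench, with three alike stations 85 mm apart along its y (left +85, middle 0, right -85 mm). Springs point to the plate's +x (tips at x = +47 mm), clamping levers behind them (pivots at x = -40 mm). Origin: centre of the plate's underside, z up.
- lever_1 (a joint): Clamping lever of the station that carries spring 1, rad: 0 to 0.06 tight, growing counter-clockwise seen from above, 1.2 fully open at its end stop. Needs about 3 N at 45 mm from the pivot and stays where it is left.
- lever_2 (a joint): Clamping lever of the station that carries spring 2, rad: 0 to 0.06 tight, growing counter-clockwise seen from above, 1.2 fully open at its end stop. Needs about 3 N at 45 mm from the pivot and stays where it is left.
- lever_3 (a joint): Clamping lever of the station that carries spring 3, rad: 0 to 0.06 tight, growing counter-clockwise seen from above, 1.2 fully open at its end stop. Needs about 3 N at 45 mm from the pivot and stays where it is left.
- clip_bin: Bystander: blue open bin of stamped clips, 100 x 140 x 50 mm high, 0.9 kg, origin at the centre of its underside.
- screwdriver: Bystander: red-handled screwdriver, 180 mm long, handle 26 mm thick, lying on the bench along its own x (blade to +x), origin at mid-length on the bench.
- oil_bottle: Bystander: small yellow oil bottle, 48 mm in diameter, 110 mm high, origin at the centre of its underside.

How it is judged:
On the way, in this order (a step that is already met when the one before it is completed fails the run):
1. the left spring's tip is pressed onto its stop with more than 12 N for 0.2 s (contact force between the fingers and anything else above 12 N and horizontal distance between the grasp point and left_tip below 0.035 m), for 0.2 s.
2. the middle spring's tip is pressed onto its stop with more than 12 N for 0.2 s (contact force between the fingers and anything else above 12 N and horizontal distance between the grasp point and middle_tip below 0.035 m), for 0.2 s.
3. the right spring's tip is pressed onto its stop with more than 12 N for 0.2 s (contact force between the fingers and anything else above 12 N and horizontal distance between the grasp point and right_tip below 0.035 m), for 0.2 s.
4. the lever of the weak spring is swung open (value of joint lever_2 above 1 rad), for 0.1 s.
At the end, for the whole second after the job is handed in: The weak spring's clamping lever stands open (past 1.0 rad of its 1.2 rad), the levers of the two good springs are still tight (below 0.2 rad), and the bin, the screwdriver and the bottle are within 20 mm of where they were (value of joint lever_2 above 1 rad and value of joint each of lever_1, lever_3 below 0.2 rad and distance of each of clip_bin, screwdriver, oil_bottle from where it was at the start of the episode below 0.02 m); the robot touches nothing.
It fails at once if the robot pushes with its fingers on anything with more than 28 N (contact force between the fingers and anything else above 28 N).
It fails at once if the lever of a good spring is loosened (past 0.2 rad) (value of joint any of lever_1, lever_3 above 0.2 rad).
It fails at once if the bin, the screwdriver or the bottle is shifted by more than 20 mm (distance of any of clip_bin, screwdriver, oil_bottle from where it was at the start of the episode above 0.02 m).
It also fails if it takes over 69 s, if anything falls off the work surface, if the arm or the gripper's body presses on something with over 40 N, if the wrist force passes 120 N, or if a joint passes its speed limit or range.

## Working session

There is one attempt and no reset: what is moved stays moved. The work goes in short steps, Python scripts to look and compute and a tool call to move; the robot and the scene stay as the last step left them, time stands still between calls to the robot, and variables do not carry over. Pictures are saved under pics/ and viewed, and the job is handed in when it is done.

Besides the shell and the picture viewer there is one more tool, called by a JSON object that holds its "method" and its "body". move_arm: Moves the arm, as the interface text tells. Its arguments: {"type":"object","properties":{"deltas":{"type":"array","items":{"type":"array"}}},"required":["deltas"]}

```bash
mkdir -p pics; ls; python3 - <<'E'
from rig import monitor, imaging
import cv2
print(monitor.read_state())
for n in ("scene","top"):
    m=imaging.camera_model(n);print(n,m)
    cv2.imwrite(f"pics/{n}0.png",imaging.snapshot(n))
E
```

```text
pics
{'time_s': 0.0, 'joints': array([ 1.08948868e+00,  2.07421248e-01,  1.54292450e+00, -1.45846463e-06,
        1.39351113e+00, -1.50527303e-01]), 'joint_velocities': array([ 2.96133600e-05,  1.88854051e-03, -1.17389020e-03, -1.12347819e-03,
       -6.28370512e-04, -5.30349180e-04]), 'joint_torque': array([ 9.46117034e-04, -3.70880520e+01, -2.81420285e+01,  6.98592584e-02,
        3.62124341e-02, -1.84069936e-04]), 'tool_pos': array([0.18639969, 0.54310088, 0.20430409]), 'tcp_rot': array([ 0.11565484,  0.69770554, -0.11717698,  0.69720908]), 'force': array([ 0.06551642, -0.2169329 , -1.20790174]), 'ft_torque': array([ 0.0612685 , -0.01157232, -0.04243469]), 'width': 0.9990986725944334}
scene {'fx': 518.3101361588872, 'fy': 518.3101361588872, 'cx': 326.27571553491975, 'cy': 203.61178639540935, 'dist_coeffs': array([0.02232904, 0.        , 0.        , 0.        , 0.        ]), 'origin': array([ 1.18659068, -0.39743507,  0.99730444]), 'rotation': array([0.28623368, 0.16447312, 0.4484624 , 0.8306024 ])}
top {'fx': 384.31305741842374, 'fy': 384.31305741842374, 'cx': 316.0559774487479, 'cy': 198.4180585256618, 'dist_coeffs': array([0.00157618, 0.        , 0.        , 0.        , 0.        ]), 'origin': array([ 0.46032761, -0.03586891,  0.92676265]), 'rotation': array([-0.0574997 ,  0.02883445,  0.70809037, -0.70318589])}
```

View pics/scene0.png

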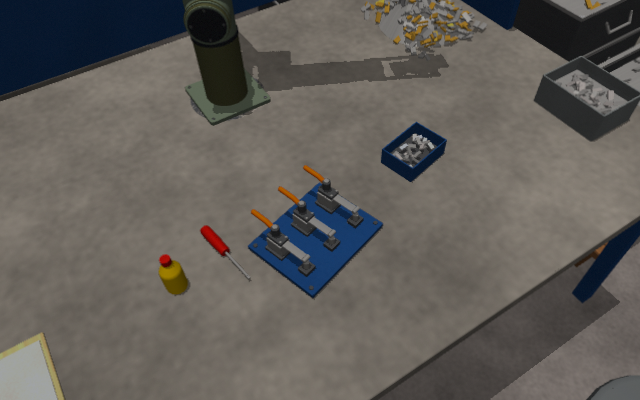

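View pics/top0.png

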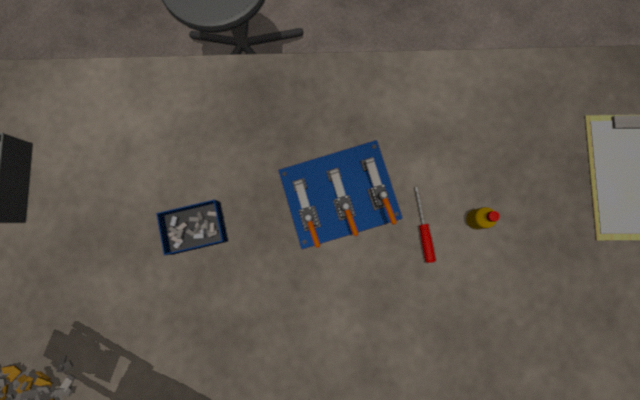

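```bash
python3 - <<'E'
import cv2
a=cv2.imread("pics/top0.png")[130:260,265:415];cv2.imwrite("pics/topc.png",cv2.resize(a,None,fx=4.6,fy=4.6,interpolation=cv2.INTER_CUBIC))
a=cv2.imread("pics/scene0.png")[155:305,235:395];cv2.imwrite("pics/scenec.png",cv2.resize(a,None,fx=4,fy=4,interpolation=cv2.INTER_CUBIC))
E
```

```text
(no output)
```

View pics/topc.png

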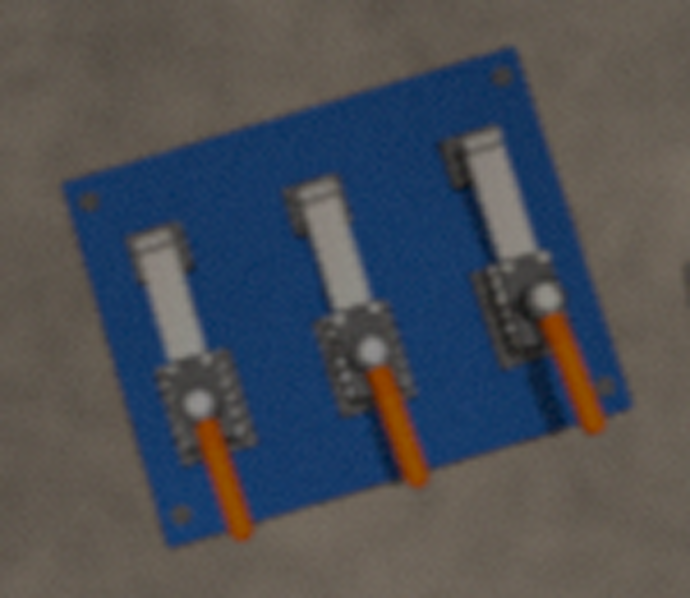

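View pics/scenec.png

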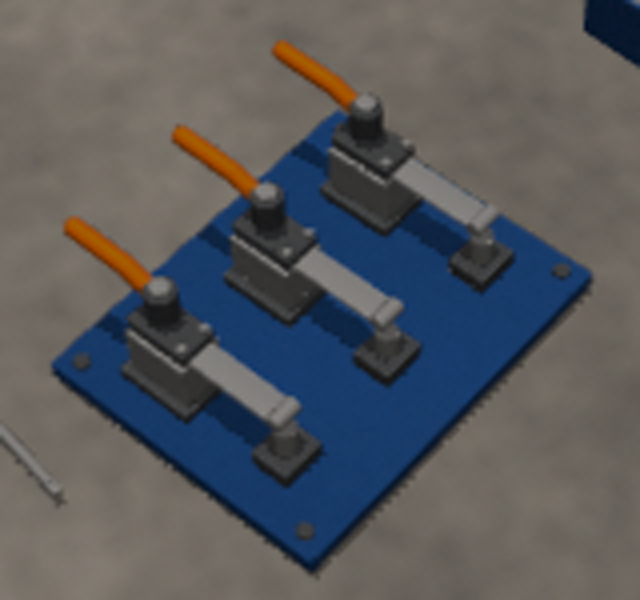

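```bash
cat > h.py <<'E'
import numpy as np,cv2
from scipy.spatial.transform import Rotation as R
from rig import monitor, imaging
def proj(n,P,m=None):
    m=m or imaging.camera_model(n)
    p=R.from_quat(m["rotation"]).inv().apply(np.atleast_2d(P)-m["origin"])
    p=p*[1,-1,-1]
    K=np.array([[m["fx"],0,m["cx"]],[0,m["fy"],m["cy"]],[0,0,1]])
    return cv2.projectPoints(p,np.zeros(3),np.zeros(3),K,m["dist_coeffs"])[0][:,0]
E
python3 - <<'E'
from h import *
from scipy.optimize import least_squares
# plate frame points; top of hub assumed ~z 0.111?, noses
C=np.array([[.1,.125,.018],[.1,-.125,.018],[-.1,-.125,.018],[-.1,.125,.018]])
top=np.array([[65,184],[516,47],[632,407],[168,546]],float)/4.6+[265,130]-.4
sc=np.array([[592,278],[314,571],[53,368],[335,112]],float)/4+[235,155]-.4
# nose front-top edge centres
N=np.array([[.047,y,.068] for y in(.085,0,-.085)])
tn=np.array([[155,240],[319,192],[480,140]],float)/4.6+[265,130]-.4
sn=np.array([[485,215],[388,308],[285,408]],float)/4+[235,155]-.4
def f(q,full=False):
    M=lambda P:R.from_euler('z',q[2]).apply(P)+[q[0],q[1],0]
    a=proj("top",M(C))-top;b=proj("scene",M(C))-sc
    c=proj("top",M(N))-tn;d=proj("scene",M(N))-sn
    if full: print(a.round(1),b.round(1),c.round(1),d.round(1))
    return np.r_[a.ravel(),b.ravel(),0.3*c.ravel(),.3*d.ravel()]
s=least_squares(f,[.45,0,.2]);q=s.x;print(q);f(q,True)
for sel,lab in((top,"top"),(sc,"scene")):
    r=least_squares(lambda q:(proj(lab,R.from_euler('z',q[2]).apply(C)+[q[0],q[1],0])-sel).ravel(),q);print(lab,r.x)
np.save("q.npy",q)
M=lambda P:R.from_euler('z',q[2]).apply(P)+[q[0],q[1],0]
print(M(N)); print(M(np.array([[-.085,y,.102] for y in(.085,0,-.085)])))
st=monitor.read_state();print(R.from_quat(st['tcp_rot']).as_matrix().round(3))
E
```

```text
[ 0.58540215 -0.05559483  0.28872512]
[[-0.8 -1. ]
 [ 0.2 -1.5]
 [ 1.3 -0.6]
 [ 0.3  0.2]] [[ 0.7 -1.1]
 [-0.6 -1.2]
 [-1.2 -0.9]
 [ 0.5 -0.9]] [[-0.1 -0.8]
 [ 0.  -1.3]
 [ 0.9 -0.9]] [[-0.4  0.4]
 [-0.3  0.7]
 [-0.4  0.8]]
top [ 0.58368693 -0.05498969  0.28341985]
scene [ 0.58786366 -0.05672397  0.29370133]
[[ 0.60625463  0.03926915  0.068     ]
 [ 0.63045671 -0.0422125   0.068     ]
 [ 0.65465879 -0.12369415  0.068     ]]
[[ 0.47971842  0.00168474  0.102     ]
 [ 0.5039205  -0.07979691  0.102     ]
 [ 0.52812258 -0.16127856  0.102     ]]
[[-0.001  0.325  0.946]
 [-0.002  0.946 -0.325]
 [-1.    -0.002 -0.   ]]
```

{"method": "move_arm", "body": {"deltas": [[1, [0.05, -0.3, 0.5], [-0.31, 0, 0]], [1, [0.1, -0.6, 0.98], [-0.62, 0, 0]], [1, [0.1, -0.6, 0.98], [-0.62, 0, 0]], [1, [0.1, -0.6, 0.98], [-0.62, 0, 0]], [1, [0.1, -0.6, 0.98], [-0.62, 0, 0]], [1, [0.1, -0.6, 0.98], [-0.62, 0, 0]]]}}

```text
time_s: 0.85
tool_pos: [0.3707, 0.3203, 0.1797]
tcp_rot: [0.009, 0.707, -0.009, 0.707]
force: [-0.4, -0.2, 0.3]
width: 0.398
```

```bash
cat >> h.py <<'E'
def go(target,yaw=None):
    s=monitor.read_state();Rm=R.from_quat(s['tcp_rot'])
    q=np.load('q.npy')
    d=Rm.inv().apply(np.array(target)-s['tool_pos'])/.25
    yd=(q[2] if yaw is None else yaw)
    x=np.array([0,0,-1.]);y=np.array([-np.sin(yd),np.cos(yd),0]);Rt=R.from_matrix(np.c_[x,y,np.cross(x,y)])
    print('t',s['time_s'],'tcp',s['tool_pos'].round(4),'F',s['force'].round(2),'shift',d.round(3),'turn',((Rm.inv()*Rt).as_rotvec()/.5).round(3),'w',s['width'],'j',s['joints'].round(2))
E
python3 -c "
from h import *
go([.606,.039,.13])"
```

```text
t 0.85 tcp [0.3707 0.3203 0.1797] F [-0.38 -0.18  0.33] shift [ 0.199 -1.101  0.97 ] turn [-0.628 -0.002  0.002] w 0.3979880049536961 j [ 0.54  0.05  1.77 -0.    1.32 -1.01]
```

{"method": "move_arm", "body": {"deltas": [[1, [0.15, -0.5, 0.5], [-0.31, 0, 0]], [1, [0.15, -0.9, 0.85], [-0.63, 0, 0]], [1, [0.15, -0.9, 0.85], [-0.63, 0, 0]], [1, [0.15, -0.9, 0.85], [-0.63, 0, 0]], [1, [0.15, -0.9, 0.85], [-0.63, 0, 0]], [1, [0.15, -0.9, 0.85], [-0.63, 0, 0]], [1, [0.15, -0.9, 0.85], [-0.63, 0, 0]]]}}

```text
time_s: 1.72
tool_pos: [0.5768, 0.0943, 0.1424]
tcp_rot: [-0.103, 0.7, 0.104, 0.699]
force: [-0.4, 0.3, -0.9]
width: 0.007
```

```bash
python3 -c "
from h import *
go([.606,.039,.09])
cv2.imwrite('pics/wrist1.png',imaging.snapshot('wrist'))
m=imaging.camera_model('wrist');print(m)
q=np.load('q.npy');M=lambda P:R.from_euler('z',q[2]).apply(P)+[q[0],q[1],0]
print(proj('wrist',M(np.array([[.047,.085,.068],[.047,0,.068],[.1,.125,.018],[.1,-.125,.018],[-.1,.125,.018]]))))"
```

```text
t 1.725 tcp [0.5768 0.0943 0.1424] F [-0.39  0.29 -0.88] shift [ 0.209 -0.246  0.048] turn [ 0.012 -0.003 -0.003] w 0.007484110798971681 j [ 0.01  0.28  1.58  0.    1.28 -1.85]
{'fx': 318.3297658959199, 'fy': 318.3297658959199, 'cx': 319.3718949640337, 'cy': 198.18204975636152, 'dist_coeffs': array([0.00646567, 0.        , 0.        , 0.        , 0.        ]), 'origin': array([0.50802472, 0.07481978, 0.32185282]), 'rotation': array([-0.07440065, -0.10082427,  0.79752791,  0.59012561])}
[[244.36094888 219.4482419 ]
 [142.42618663 218.71391375]
 [296.82644679 253.47427525]
 [ 52.74633888 251.93716573]
 [294.60753658  41.74639416]]
```

View pics/wrist1.png

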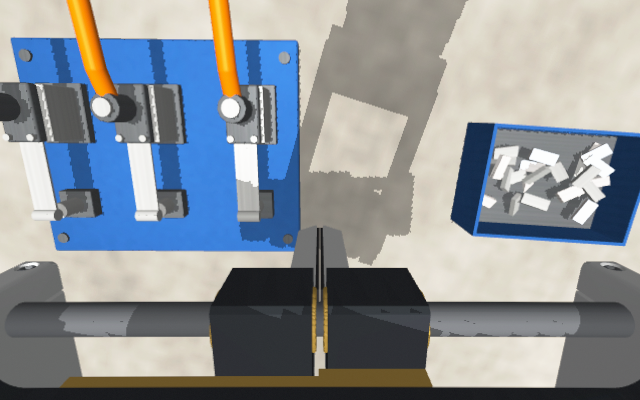

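```bash
python3 - <<'E'
from h import *
from scipy.optimize import least_squares
P=np.array([[.1,.125,.018],[-.1,.125,.018],[-.1,-.125,.018],[.1,-.125,.018],[.047,.085,.068],[.047,0,.068],[.047,-.085,.068]])
w=np.array([[301,249],[298,40],[12,38],[55,249],[249,216],[146,215],[46,215]],float)
m=imaging.camera_model('wrist')
f=lambda q:(proj('wrist',R.from_euler('z',q[2]).apply(P)+[q[0],q[1],0],m)-w).ravel()
r=least_squares(f,np.load('q.npy'));print(r.x,r.fun.round(1))
q=.5*np.load('q.npy')+.5*r.x; q=r.x*.6+.4*np.load('q.npy');print(q);np.save('q.npy',q)
M=lambda P:R.from_euler('z',q[2]).apply(P)+[q[0],q[1],0]
print(M(P[4:]))
go(M(P[4])+[0,0,.012])
E
```

```text
[ 0.58196727 -0.05232053  0.29132959] [ 0.1  2.1  1.  -1.6 -2.1 -2.3  1.7  1.1  0.3  0.5  1.2  1.1 -1.7  0.6]
[ 0.58334122 -0.05363025  0.2902878 ]
[[ 0.60404543  0.0412662   0.068     ]
 [ 0.62837481 -0.04017754  0.068     ]
 [ 0.65270419 -0.12162127  0.068     ]]
t 1.775 tcp [0.5765 0.0947 0.1426] F [0.15 0.37 0.3 ] shift [ 0.25  -0.237  0.043] turn [ 0.011 -0.002 -0.002] w 0.005408134358983994 j [ 0.01  0.28  1.58  0.    1.28 -1.85]
```

{"method": "move_arm", "body": {"deltas": [[1, [0.12, -0.237, 0.043], [0, 0, 0]], [1, [0.25, -0.237, 0.043], [0, 0, 0]], [1, [0.25, -0.237, 0.043], [0, 0, 0]], [1, [0.25, -0.237, 0.043], [0, 0, 0]], [1, [0.25, -0.237, 0.043], [0, 0, 0]]]}}

```text
time_s: 2.4
tool_pos: [0.6061, 0.0406, 0.0826]
tcp_rot: [-0.104, 0.698, 0.104, 0.701]
force: [0.4, -0.7, 0.3]
width: 0.01
```

```bash
python3 -c "
from h import *
go([.604,.0413,.068])
cv2.imwrite('pics/wrist2.png',imaging.snapshot('wrist'))
a=imaging.snapshot('scene')[100:300,235:435];cv2.imwrite('pics/s2.png',cv2.resize(a,None,fx=3,fy=3))"
```

```text
t 2.4 tcp [0.6061 0.0406 0.0826] F [ 0.38 -0.7   0.33] shift [ 0.058  0.005 -0.007] turn [0.011 0.006 0.002] w 0.010124795529888302 j [-0.08  0.39  1.57  0.    1.17 -1.94]
```

View pics/wrist2.png

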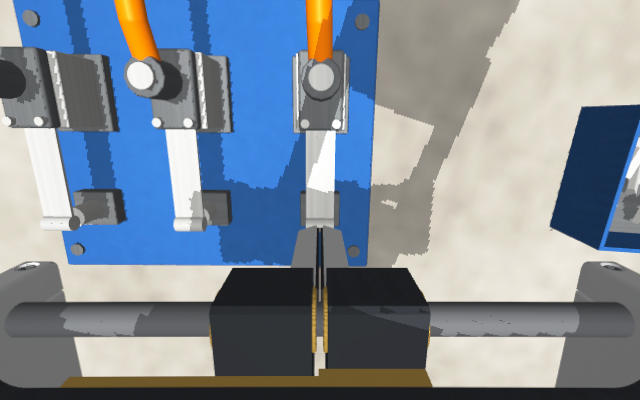

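View pics/s2.png

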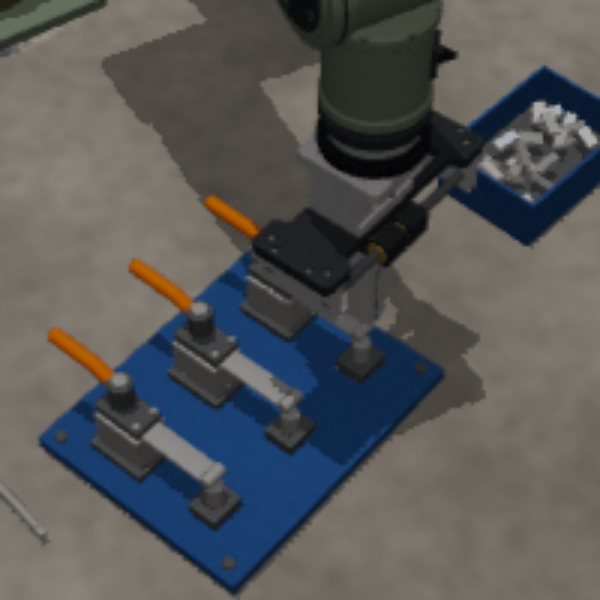

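{"method": "move_arm", "body": {"deltas": [[1, [0.04, 0, -0.003], [0, 0, 0]], [1, [0.07, 0, -0.003], [0, 0, 0]], [1, [0.07, 0, -0.003], [0, 0, 0]], [1, [0.07, 0, -0.003], [0, 0, 0]], [1, [0.07, 0, -0.003], [0, 0, 0]]]}}

```text
time_s: 3.12
tool_pos: [0.6045, 0.0393, 0.0633]
tcp_rot: [-0.104, 0.699, 0.104, 0.7]
force: [-0.9, 1.0, 3.5]
width: 0.005
```

{"method": "move_arm", "body": {"deltas": [[1, [0.012, 0, 0], [0, 0, 0]], [1, [0.012, 0, 0], [0, 0, 0]], [1, [0.012, 0, 0], [0, 0, 0]]]}}

```text
time_s: 3.5
tool_pos: [0.6044, 0.0392, 0.0603]
tcp_rot: [-0.104, 0.699, 0.104, 0.7]
force: [-1.9, 0.0, 5.8]
width: 0.008
```

{"method": "move_arm", "body": {"deltas": [[1, [0.004, 0, 0], [0, 0, 0]], [1, [0.004, 0, 0], [0, 0, 0]]]}}

```text
time_s: 3.75
tool_pos: [0.6044, 0.0392, 0.0594]
tcp_rot: [-0.104, 0.699, 0.104, 0.7]
force: [-1.3, 0.5, 6.6]
width: 0.008
```

{"method": "move_arm", "body": {"deltas": [[1, [0.004, 0, 0], [0, 0, 0]], [1, [0.004, 0, 0], [0, 0, 0]]]}}

```text
time_s: 4.0
tool_pos: [0.6044, 0.0392, 0.0588]
tcp_rot: [-0.104, 0.699, 0.104, 0.699]
force: [-1.8, 0.3, 7.8]
width: 0.007
```

{"method": "move_arm", "body": {"deltas": [[1, [0.004, 0, 0], [0, 0, 0]], [1, [0.004, 0, 0], [0, 0, 0]]]}}

```text
time_s: 4.25
tool_pos: [0.6044, 0.0392, 0.0586]
tcp_rot: [-0.104, 0.699, 0.104, 0.699]
force: [-3.4, 0.3, 11.6]
width: 0.005
```

{"method": "move_arm", "body": {"deltas": [[1, [0.002, 0, 0], [0, 0, 0]], [1, [0.002, 0, 0], [0, 0, 0]]]}}

```text
time_s: 4.5
tool_pos: [0.6045, 0.0392, 0.0585]
tcp_rot: [-0.104, 0.699, 0.104, 0.699]
force: [-4.6, 0.3, 13.8]
width: 0.002
```

{"method": "move_arm", "body": {"deltas": [[1, [0.003, 0, 0], [0, 0, 0]], [1, [0.003, 0, 0], [0, 0, 0]], [1, [0.003, 0, 0], [0, 0, 0]], [1, [0.003, 0, 0], [0, 0, 0]]]}}

```text
time_s: 5.0
tool_pos: [0.6045, 0.0392, 0.0583]
tcp_rot: [-0.104, 0.699, 0.104, 0.7]
force: [-6.1, -0.3, 16.4]
width: 0.004
```

{"method": "move_arm", "body": {"deltas": [[1, [0, 0, 0], [0, 0, 0]], [1, [0, 0, 0], [0, 0, 0]], [1, [-0.1, 0, 0], [0, 0, 0]], [1, [-0.1, 0, 0], [0, 0, 0]]]}}

```text
time_s: 5.5
tool_pos: [0.6057, 0.0389, 0.082]
tcp_rot: [-0.104, 0.698, 0.103, 0.701]
force: [-0.4, 0.4, -0.3]
width: 0.002
```

```bash
python3 -c "
from h import *
go([.6284,-.0405,.08])"
```

```text
t 5.5 tcp [0.6057 0.0389 0.082 ] F [-0.36  0.36 -0.29] shift [ 0.008 -0.33  -0.005] turn [0.008 0.007 0.003] w 0.0023797612542396157 j [-0.08  0.39  1.57 -0.    1.17 -1.94]
```

{"method": "move_arm", "body": {"deltas": [[1, [0.0, -0.2, -0.005], [0, 0, 0]], [1, [0.0, -0.33, -0.005], [0, 0, 0]], [1, [0.0, -0.33, -0.005], [0, 0, 0]], [1, [0.0, -0.33, -0.005], [0, 0, 0]], [1, [0.0, -0.33, -0.005], [0, 0, 0]]]}}

```text
time_s: 6.12
tool_pos: [0.6262, -0.0388, 0.0799]
tcp_rot: [-0.104, 0.7, 0.104, 0.699]
force: [0.0, 0.4, -0.2]
width: 0.004
```

```bash
python3 -c "
from h import *
go([.6284,-.0405,.064])
cv2.imwrite('pics/wrist3.png',imaging.snapshot('wrist'))"
```

```text
t 6.125 tcp [ 0.6262 -0.0388  0.0799] F [ 0.01  0.39 -0.18] shift [ 0.064 -0.009  0.007] turn [ 0.01  -0.003 -0.002] w 0.004394724313601393 j [-0.2   0.44  1.51  0.    1.19 -2.07]
```

View pics/wrist3.png

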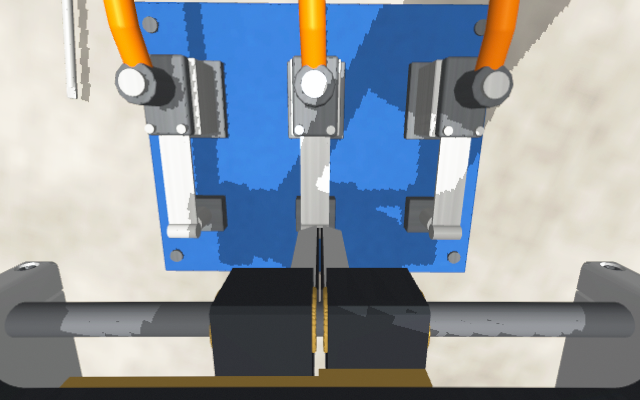

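{"method": "move_arm", "body": {"deltas": [[1, [0.03, -0.012, 0.006], [0, 0, 0]], [1, [0.066, -0.012, 0.006], [0, 0, 0]], [1, [0.066, -0.012, 0.006], [0, 0, 0]], [1, [0.066, -0.012, 0.006], [0, 0, 0]]]}}

```text
time_s: 6.68
tool_pos: [0.6291, -0.0423, 0.0642]
tcp_rot: [-0.103, 0.7, 0.104, 0.699]
force: [-0.1, 0.4, 1.4]
width: 0.005
```

{"method": "move_arm", "body": {"deltas": [[1, [0.008, 0, 0], [0, 0, 0]], [1, [0.008, 0, 0], [0, 0, 0]], [1, [0.008, 0, 0], [0, 0, 0]]]}}

```text
time_s: 7.05
tool_pos: [0.6292, -0.0424, 0.0623]
tcp_rot: [-0.104, 0.7, 0.104, 0.699]
force: [-1.6, 0.6, 2.5]
width: 0.002
```

{"method": "move_arm", "body": {"deltas": [[1, [0.006, 0, 0], [0, 0, 0]], [1, [0.006, 0, 0], [0, 0, 0]], [1, [0.006, 0, 0], [0, 0, 0]]]}}

```text
time_s: 7.42
tool_pos: [0.6292, -0.0425, 0.0607]
tcp_rot: [-0.104, 0.7, 0.104, 0.699]
force: [-0.9, 0.5, 3.4]
width: 0.006
```

{"method": "move_arm", "body": {"deltas": [[1, [0.006, 0, 0], [0, 0, 0]], [1, [0.006, 0, 0], [0, 0, 0]], [1, [0.006, 0, 0], [0, 0, 0]]]}}

```text
time_s: 7.8
tool_pos: [0.6292, -0.0425, 0.0592]
tcp_rot: [-0.104, 0.7, 0.104, 0.699]
force: [-1.4, -0.1, 3.7]
width: 0.007
```

{"method": "move_arm", "body": {"deltas": [[1, [0.004, 0, 0], [0, 0, 0]], [1, [0.004, 0, 0], [0, 0, 0]]]}}

```text
time_s: 8.05
tool_pos: [0.6292, -0.0425, 0.0581]
tcp_rot: [-0.104, 0.7, 0.104, 0.699]
force: [-1.9, 1.6, 3.7]
width: 0.005
```

{"method": "move_arm", "body": {"deltas": [[1, [0.004, 0, 0], [0, 0, 0]], [1, [0.004, 0, 0], [0, 0, 0]]]}}

```text
time_s: 8.3
tool_pos: [0.6291, -0.0426, 0.0572]
tcp_rot: [-0.104, 0.7, 0.104, 0.699]
force: [-3.0, 1.8, 4.3]
width: 0.003
```

Clearly about 0.4 N/mm: middle looks weak. Continuing to its stop.

{"method": "move_arm", "body": {"deltas": [[1, [0.004, 0, 0], [0, 0, 0]], [1, [0.004, 0, 0], [0, 0, 0]]]}}

```text
time_s: 8.55
tool_pos: [0.6292, -0.0426, 0.057]
tcp_rot: [-0.104, 0.7, 0.104, 0.699]
force: [-4.3, 1.1, 8.2]
width: 0.009
```

{"method": "move_arm", "body": {"deltas": [[1, [0.004, 0, 0], [0, 0, 0]], [1, [0.004, 0, 0], [0, 0, 0]]]}}

```text
time_s: 8.8
tool_pos: [0.6292, -0.0426, 0.0568]
tcp_rot: [-0.104, 0.7, 0.104, 0.699]
force: [-6.4, 1.9, 11.1]
width: 0.007
```

{"method": "move_arm", "body": {"deltas": [[1, [0.004, 0, 0], [0, 0, 0]], [1, [0.004, 0, 0], [0, 0, 0]]]}}

```text
time_s: 9.05
tool_pos: [0.6292, -0.0426, 0.0566]
tcp_rot: [-0.104, 0.7, 0.104, 0.699]
force: [-8.1, 2.2, 14.8]
width: 0.005
```

{"method": "move_arm", "body": {"deltas": [[1, [0.002, 0, 0], [0, 0, 0]], [1, [0.002, 0, 0], [0, 0, 0]], [1, [0.002, 0, 0], [0, 0, 0]], [1, [0.002, 0, 0], [0, 0, 0]], [1, [0.002, 0, 0], [0, 0, 0]]]}}

```text
time_s: 9.68
tool_pos: [0.6293, -0.0426, 0.0565]
tcp_rot: [-0.104, 0.7, 0.104, 0.699]
force: [-8.2, 1.5, 17.1]
width: 0.003
```

{"method": "move_arm", "body": {"deltas": [[1, [-0.1, 0, 0], [0, 0, 0]], [1, [-0.1, 0, 0], [0, 0, 0]]]}}

```text
time_s: 9.93
tool_pos: [0.6319, -0.0433, 0.0806]
tcp_rot: [-0.104, 0.697, 0.103, 0.702]
force: [0.1, -0.4, -0.4]
width: 0.006
```

```bash
python3 -c "
from h import *
go([.653,-.1238,.08])"
```

```text
t 9.925 tcp [ 0.6319 -0.0433  0.0806] F [ 0.08 -0.39 -0.37] shift [ 0.004 -0.333 -0.013] turn [0.008 0.011 0.006] w 0.005892105156995606 j [-0.2   0.44  1.5  -0.    1.19 -2.07]
```

{"method": "move_arm", "body": {"deltas": [[1, [0.0, -0.2, -0.008], [0, 0, 0]], [1, [0.0, -0.335, -0.008], [0, 0, 0]], [1, [0.0, -0.335, -0.008], [0, 0, 0]], [1, [0.0, -0.335, -0.008], [0, 0, 0]], [1, [0.0, -0.335, -0.008], [0, 0, 0]]]}}

```text
time_s: 10.55
tool_pos: [0.6511, -0.122, 0.0779]
tcp_rot: [-0.104, 0.7, 0.104, 0.699]
force: [0.7, 0.8, 0.5]
width: 0.003
```

```bash
python3 -c "
from h import *
go([.653,-.1238,.064])
cv2.imwrite('pics/wrist4.png',imaging.snapshot('wrist'))"
```

```text
t 10.55 tcp [ 0.6511 -0.122   0.0779] F [0.73 0.8  0.49] shift [ 0.056 -0.009  0.005] turn [ 0.01  -0.002 -0.002] w 0.003413144511008674 j [-0.32  0.51  1.42  0.    1.22 -2.18]
```

View pics/wrist4.png

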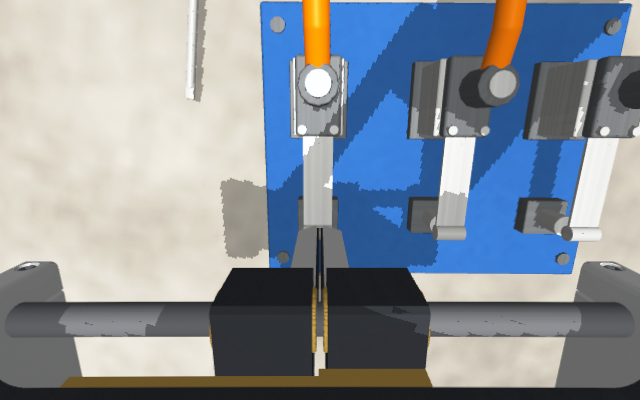

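{"method": "move_arm", "body": {"deltas": [[1, [0.03, -0.004, 0.005], [0, 0, 0]], [1, [0.056, -0.004, 0.005], [0, 0, 0]], [1, [0.056, -0.004, 0.005], [0, 0, 0]], [1, [0.056, -0.004, 0.005], [0, 0, 0]]]}}

```text
time_s: 11.1
tool_pos: [0.6535, -0.1235, 0.0651]
tcp_rot: [-0.104, 0.699, 0.104, 0.7]
force: [-0.0, 1.4, 3.2]
width: 0.001
```

{"method": "move_arm", "body": {"deltas": [[1, [0.006, 0, 0], [0, 0, 0]], [1, [0.006, 0, 0], [0, 0, 0]], [1, [0.006, 0, 0], [0, 0, 0]]]}}

```text
time_s: 11.48
tool_pos: [0.6535, -0.1236, 0.0636]
tcp_rot: [-0.104, 0.699, 0.104, 0.7]
force: [0.6, 3.0, 2.9]
width: 0.006
```

{"method": "move_arm", "body": {"deltas": [[1, [0.004, 0, 0], [0, 0, 0]], [1, [0.004, 0, 0], [0, 0, 0]]]}}

```text
time_s: 11.72
tool_pos: [0.6535, -0.1236, 0.0624]
tcp_rot: [-0.104, 0.699, 0.104, 0.7]
force: [1.3, 3.3, 4.6]
width: 0.007
```

{"method": "move_arm", "body": {"deltas": [[1, [0.004, 0, 0], [0, 0, 0]], [1, [0.004, 0, 0], [0, 0, 0]]]}}

```text
time_s: 11.98
tool_pos: [0.6535, -0.1237, 0.0614]
tcp_rot: [-0.104, 0.699, 0.104, 0.7]
force: [1.5, 3.7, 5.7]
width: 0.008
```

{"method": "move_arm", "body": {"deltas": [[1, [0.004, 0, 0], [0, 0, 0]], [1, [0.004, 0, 0], [0, 0, 0]]]}}

```text
time_s: 12.22
tool_pos: [0.6535, -0.1237, 0.0608]
tcp_rot: [-0.104, 0.699, 0.104, 0.7]
force: [0.2, 4.1, 6.5]
width: 0.006
```

{"method": "move_arm", "body": {"deltas": [[1, [0.004, 0, 0], [0, 0, 0]], [1, [0.004, 0, 0], [0, 0, 0]]]}}

```text
time_s: 12.48
tool_pos: [0.6536, -0.1237, 0.0607]
tcp_rot: [-0.104, 0.699, 0.104, 0.7]
force: [-1.0, 3.5, 9.7]
width: 0.005
```

{"method": "move_arm", "body": {"deltas": [[1, [0.003, 0, 0], [0, 0, 0]], [1, [0.003, 0, 0], [0, 0, 0]]]}}

```text
time_s: 12.72
tool_pos: [0.6536, -0.1237, 0.0605]
tcp_rot: [-0.104, 0.699, 0.104, 0.7]
force: [-1.9, 4.9, 13.1]
width: 0.004
```

{"method": "move_arm", "body": {"deltas": [[1, [0.003, 0, 0], [0, 0, 0]], [1, [0.003, 0, 0], [0, 0, 0]]]}}

```text
time_s: 12.98
tool_pos: [0.6537, -0.1237, 0.0604]
tcp_rot: [-0.104, 0.699, 0.104, 0.7]
force: [-3.0, 4.8, 14.7]
width: 0.004
```

{"method": "move_arm", "body": {"deltas": [[1, [0.001, 0, 0], [0, 0, 0]], [1, [0.001, 0, 0], [0, 0, 0]], [1, [0.001, 0, 0], [0, 0, 0]], [1, [0.001, 0, 0], [0, 0, 0]]]}}

```text
time_s: 13.48
tool_pos: [0.6537, -0.1237, 0.0604]
tcp_rot: [-0.104, 0.699, 0.104, 0.7]
force: [-3.1, 5.4, 15.8]
width: 0.003
```

{"method": "move_arm", "body": {"deltas": [[1, [-0.2, 0, 0], [0, 0, 0]], [1, [-0.32, 0, 0], [0, 0, 0]], [1, [-0.32, 0, 0], [0, 0, 0]], [1, [-0.32, 0, 0], [0, 0, 0]]]}}

```text
time_s: 13.98
tool_pos: [0.6515, -0.124, 0.1349]
tcp_rot: [-0.103, 0.701, 0.104, 0.698]
force: [0.2, 0.2, -0.3]
width: 0.004
```

```bash
python3 - <<'E'
from h import *
q=np.load('q.npy')
M=lambda x,y,z:R.from_euler('z',q[2]).apply([x,y,z])+[q[0],q[1],0]
print(M(-.088,.03,.09)); go(M(-.088,.03,.135))
E
```

```text
[ 0.49043617 -0.05007347  0.09      ]
t 13.975 tcp [ 0.6515 -0.124   0.1349] F [ 0.24  0.21 -0.32] shift [ 0.002  0.47  -0.531] turn [ 0.007 -0.008 -0.003] w 0.00408691561438873 j [-0.32  0.45  1.37 -0.    1.32 -2.18]
```

{"method": "move_arm", "body": {"deltas": [[1, [-0.03, 0.2, -0.23], [0, 0, 0]], [1, [-0.03, 0.4, -0.45], [0, 0, 0]], [1, [-0.03, 0.47, -0.531], [0, 0, 0]], [1, [0, 0.47, -0.531], [0, 0, 0]], [1, [0, 0.47, -0.531], [0, 0, 0]], [1, [0, 0.47, -0.531], [0, 0, 0]]]}}

```text
time_s: 14.72
tool_pos: [0.4933, -0.0507, 0.1372]
tcp_rot: [-0.104, 0.699, 0.103, 0.7]
force: [0.2, 0.4, 0.5]
width: 0.008
```

```bash
python3 -c "
from h import *
q=np.load('q.npy')
M=lambda x,y,z:R.from_euler('z',q[2]).apply([x,y,z])+[q[0],q[1],0]
go(M(-.088,.03,.09))
cv2.imwrite('pics/wrist5.png',imaging.snapshot('wrist'))
print(proj('wrist',[M(-.085,0,.102),M(-.085,.085,.102),M(-.108,0,.102),monitor.read_state()['tool_pos']]))
a=imaging.snapshot('top')[130:260,265:415];cv2.imwrite('pics/t5.png',cv2.resize(a,None,fx=4,fy=4))"
```

```text
t 14.725 tcp [ 0.4933 -0.0507  0.1372] F [0.24 0.41 0.52] shift [ 0.189  0.006 -0.01 ] turn [0.007 0.    0.001] w 0.008021129780372956 j [-0.28  0.11  1.8  -0.    1.23 -2.14]
[[277.67152577 220.51147681]
 [397.60506994 221.05137889]
 [276.72525151 188.8578788 ]
 [317.60938378 238.94856101]]
```

View pics/wrist5.png

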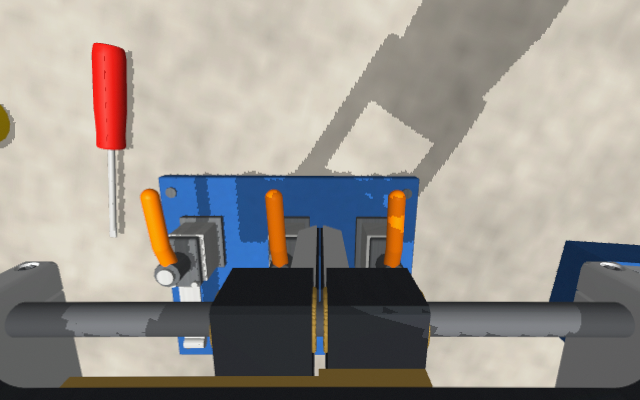

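View pics/t5.png

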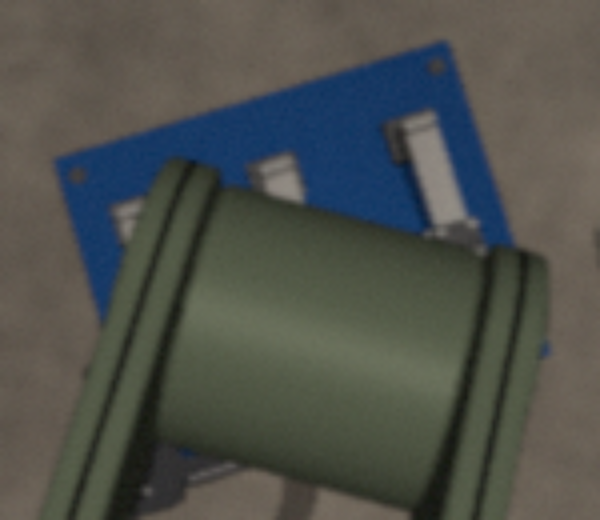

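{"method": "move_arm", "body": {"deltas": [[1, [0.1, 0.006, -0.01], [0, 0, 0]], [1, [0.189, 0.006, -0.01], [0, 0, 0]], [1, [0.189, 0.006, -0.01], [0, 0, 0]], [1, [0.189, 0.006, -0.01], [0, 0, 0]]]}}

```text
time_s: 15.32
tool_pos: [0.4903, -0.0497, 0.091]
tcp_rot: [-0.104, 0.699, 0.103, 0.7]
force: [0.4, 0.6, -0.2]
width: 0.006
```

```bash
python3 -c "
from h import *
q=np.load('q.npy')
M=lambda x,y,z:R.from_euler('z',q[2]).apply([x,y,z])+[q[0],q[1],0]
go(M(-.088,.03,.09))"
```

```text
t 15.325 tcp [ 0.4903 -0.0497  0.091 ] F [ 0.36  0.61 -0.21] shift [ 0.004 -0.002 -0.   ] turn [0.007 0.002 0.002] w 0.006467378347097648 j [-0.28  0.16  1.85 -0.    1.13 -2.14]
```

{"method": "move_arm", "body": {"deltas": [[1, [0, -0.03, 0.008], [0, 0, 0]], [1, [0, -0.046, 0.012], [0, 0, 0]], [1, [0, -0.062, 0.006], [0, 0, 0]], [1, [0, -0.078, 0], [0, 0, 0]], [1, [0, -0.096, -0.003], [0, 0, 0]], [1, [0, -0.114, -0.006], [0, 0, 0]], [1, [0, -0.114, -0.006], [0, 0, 0]]]}}

```text
time_s: 16.2
tool_pos: [0.4956, -0.0773, 0.09]
tcp_rot: [-0.104, 0.7, 0.103, 0.699]
force: [-0.4, 2.0, 0.7]
width: 0.002
```

```bash
python3 -c "
from h import *
q=np.load('q.npy')
M=lambda x,y,z:R.from_euler('z',q[2]).apply([x,y,z])+[q[0],q[1],0]
go(M(-.0894,.0015,.09))
cv2.imwrite('pics/wrist6.png',imaging.snapshot('wrist'))"
```

```text
t 16.2 tcp [ 0.4956 -0.0773  0.09  ] F [-0.43  2.03  0.66] shift [-0.    -0.004  0.006] turn [ 0.007 -0.002 -0.   ] w 0.002294305243284595 j [-0.33  0.18  1.83 -0.    1.13 -2.19]
```

View pics/wrist6.png

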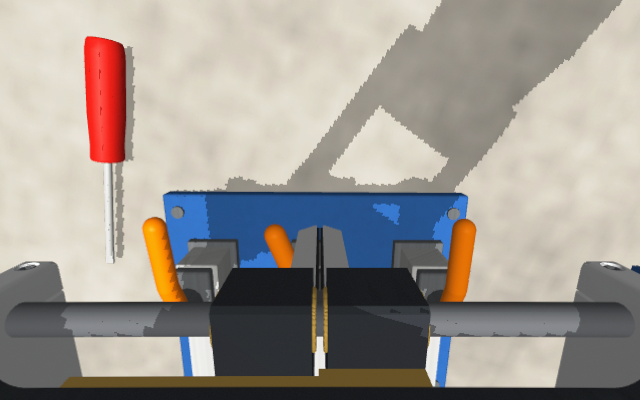

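{"method": "move_arm", "body": {"deltas": [[1, [0, -0.02, 0.002], [0, 0, 0]], [1, [0, -0.039, 0.005], [0, 0, 0]], [1, [0, -0.058, 0.01], [0, 0, 0]], [1, [0, -0.078, 0.017], [0, 0, 0]], [1, [0, -0.097, 0.027], [0, 0, 0]], [1, [0, -0.116, 0.038], [0, 0, 0]], [1, [0, -0.132, 0.052], [0, 0, 0]], [1, [0, -0.132, 0.052], [0, 0, 0]]]}}

```text
time_s: 17.25
tool_pos: [0.5186, -0.1055, 0.0902]
tcp_rot: [-0.104, 0.699, 0.103, 0.7]
force: [-2.1, -0.1, -0.2]
width: 0.006
```

```bash
python3 -c "
from h import *
q=np.load('q.npy')
M=lambda x,y,z:R.from_euler('z',q[2]).apply([x,y,z])+[q[0],q[1],0]
go(M(-.073,-.0354,.09))
cv2.imwrite('pics/wrist7.png',imaging.snapshot('wrist'))"
```

```text
t 17.25 tcp [ 0.5186 -0.1055  0.0902] F [-2.05 -0.1  -0.19] shift [ 0.001 -0.017  0.016] turn [0.008 0.    0.003] w 0.005878479834660591 j [-0.36  0.24  1.76 -0.    1.14 -2.23]
```

View pics/wrist7.png

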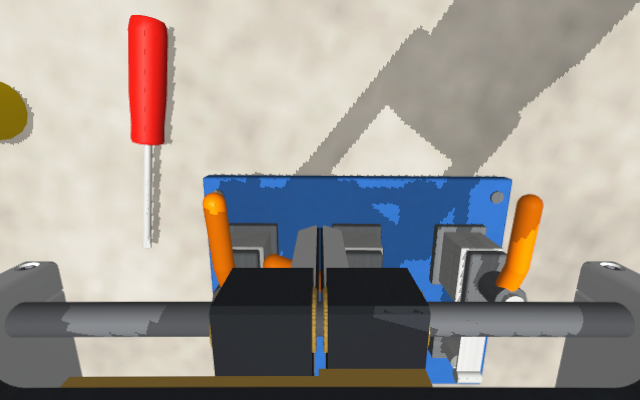

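{"method": "move_arm", "body": {"deltas": [[1, [0, -0.009, 0.008], [0, 0, 0]], [1, [0, -0.016, 0.016], [0, 0, 0]], [1, [0, -0.016, 0.016], [0, 0, 0]]]}}

```text
time_s: 17.68
tool_pos: [0.5222, -0.1069, 0.09]
tcp_rot: [-0.103, 0.7, 0.104, 0.699]
force: [-4.4, 2.5, 1.2]
width: 0.008
```

{"method": "move_arm", "body": {"deltas": [[1, [0, -0.002, 0.006], [0, 0, 0]], [1, [0, -0.002, 0.006], [0, 0, 0]]]}}

```text
time_s: 17.92
tool_pos: [0.5225, -0.1069, 0.0899]
tcp_rot: [-0.103, 0.701, 0.104, 0.698]
force: [-7.1, 3.1, 3.3]
width: 0.005
```

{"method": "move_arm", "body": {"deltas": [[1, [0, 0.02, -0.04], [0, 0, 0]], [1, [0, 0.04, -0.08], [0, 0, 0]], [1, [0, 0.04, -0.08], [0, 0, 0]], [1, [-0.2, 0.04, -0.08], [0, 0, 0]], [1, [-0.4, 0.04, -0.08], [0, 0, 0]], [1, [-0.6, 0.04, -0.08], [0, 0, 0]], [1, [-0.6, 0.3, -0.2], [0, 0, 0]], [1, [-0.6, 0.6, -0.3], [0, 0, 0]], [1, [-0.6, 0.9, -0.3], [0, 0, 0]], [1, [-0.6, 0.9, -0.3], [0, 0, 0]], [1, [-0.6, 0.9, -0.3], [0, 0, 0]], [1, [-0.6, 0.9, -0.3], [0, 0, 0]]]}}

```text
time_s: 19.42
tool_pos: [0.3883, 0.0857, 0.2406]
tcp_rot: [-0.104, 0.699, 0.103, 0.7]
force: [0.2, 0.4, 0.8]
width: 0.004
```

```bash
python3 -c "
from h import *
go([.5,0,.2])
a=imaging.snapshot('top');cv2.imwrite('pics/t8.png',cv2.resize(a[130:270,265:515],None,fx=3.2,fy=3.2));
a=imaging.snapshot('scene');cv2.imwrite('pics/s8.png',cv2.resize(a[130:310,150:400],None,fx=3.2,fy=3.2))"
```

```text
t 19.425 tcp [0.3883 0.0857 0.2406] F [0.21 0.43 0.84] shift [ 0.163 -0.458  0.328] turn [0.008 0.003 0.002] w 0.004274857420762318 j [-0.   -0.22  1.89 -0.    1.47 -1.87]
```

View pics/t8.png

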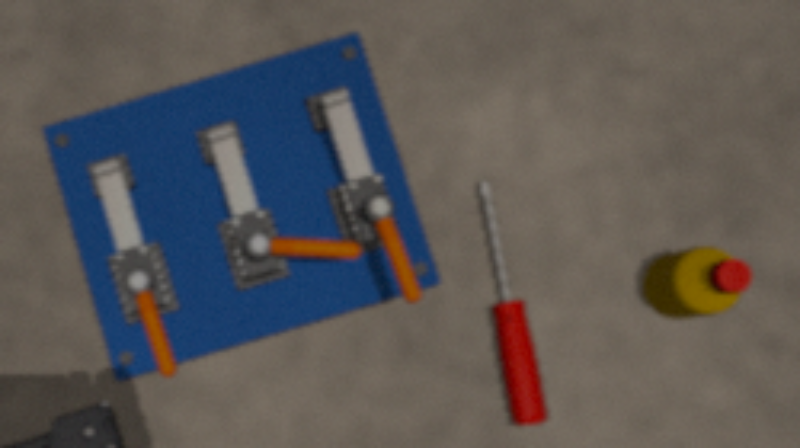

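View pics/s8.png

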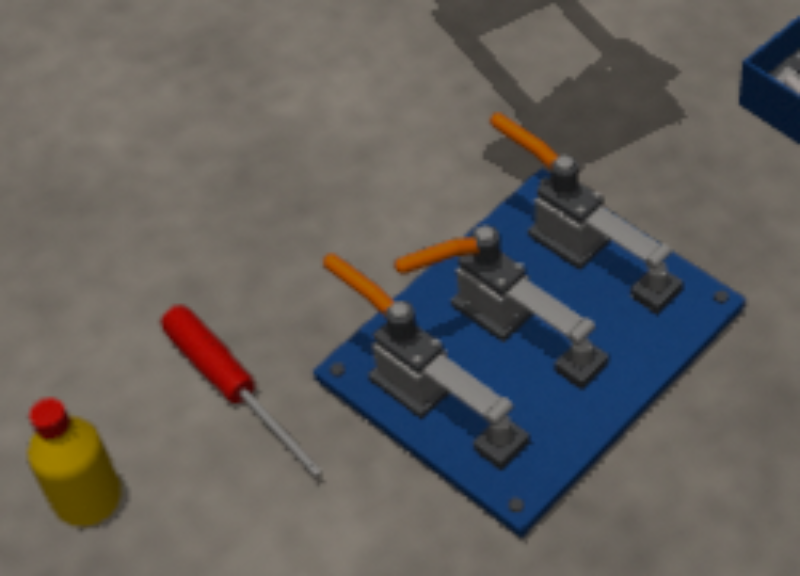

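The top view shows the middle lever about 1.15 to 1.2 rad from its neighbours. The other two levers, the screwdriver and the bottle are where they were.

```bash
python3 -c "
from rig import workorder
print(workorder.hand_in())"
```

```text
the job is handed in; nothing more can be done
None
```

I tested all three springs from left to right, found the middle one weak and swung its clamping lever fully open. The job is handed in, with the clock at about 19.5 s.

| Station | Stiffness (N/mm) | Tip travel to stop (mm) | Force on the stop (N) |
|---|---|---|---|
| Left | 0.75 | 9.5 | 17 |
| Middle (weak) | 0.4 | 11 | 19 |
| Right | 0.85 | 7.5 | 17 |

- **Forces:** The highest force I read on any spring was about 19 N, well below the 28 N limit. I only read it at the end of each move.
- **Lever:** I pushed the middle lever until it met its end stop, where the force rose to about 8 N. In the last top view it stands roughly 1.13 to 1.2 rad from its neighbours, so past the required 1.0 rad.
- **The rest:** In the last top and scene views the left and right levers are still tight, and the screwdriver and bottle are where they were. The bin shows only at the edge of the last scene view, so I did not check its position closely, but the arm stayed clear of it. The arm is lifted clear with no contact force.
- **Position check:** The overhead cameras and the wrist camera disagreed by about 3 mm on where the fixture is. I used a blend of the two and corrected the sideways alignment from wrist pictures at the middle and right springs.

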